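# Draw the lifting key out of a battery pack, hang it up and close its slot

## Robot

A 6-joint arm with a two-finger parallel gripper is mounted at the origin on the work surface. World frame = base frame: x ahead of the robot, y to its left, z up, the work surface at z = 0. Lengths are in m, angles in rad, forces in N, time in s.
With the tool pointing down it reaches from about 0.35 to 0.975 m from the base axis. Payload 7.1 kg.
Tool frame: the origin (TCP) lies midway between the tips of the shut fingers; the grasp point (between the pads) lies 19 mm behind it; z points along the fingers, y is the direction in which the jaws open and shut (so a half turn about z gives the same grasp; the last joint's range is limited). The gripper opens to 88 mm and grips with 3 to 60 N. Pads are 20 mm wide; open, the fingers measure 115 mm over their backs; the gripper's body (75 mm by 178 mm) begins 61 mm behind the grasp point.
Start: joints at [-1.277, 0.423, 1.63, -0, 1.089, -0.019], TCP at [0.192, -0.595, 0.223] pointing down, gripper open.
Joint ranges: [-3, 3], [-0.9, 2.11], [0.09, 2.58], [-1.31, 4.45], [0.11, 2.69], [-2.54, 2.54]. Speed limits (rad/s): [2.39, 2.39, 3.01, 3.14, 3.14, 3.14].

## Interface

Orientations are given as a rotation vector (axis times angle).
In Python, from bench import telemetry, get_image, order gives the robot as it stands.
- The arm moves only by the tool apply_moves, never from a script. Its argument "motion" is a list of rows, each an object with "xyz": the shift along the world's x, y, z in mm, a list of three; "yaw": the turn about the world's z in rad; "jaw": the opening in per cent of the stroke, from 0 (shut) to 100 (fully open). A call has 1 to 12 rows; each row shifts and turns the commanded pose from where the row before left it; what a row does not reach is not made up. A row lasts 1/10 s, in which the tool goes at most 50 mm and 8.59 degrees, less where a joint would pass 70% of its speed; a pose out of reach is approached as far as the arm can. A call is refused whole if a number of a shift passes 50 or a number of a turn 0.15, either way. A call with a gripper value outside its range is refused whole. The fingers move at their own pace and stop on an object; "force" is the grip in N (left out, the last holds). Time passes only in rows, so rows that do not move let the fingers close. It gives the time, the measured TCP pose, the force and the opening at its end, in the units of the state.
- telemetry.state(): the state, without advancing time (a new reading comes with each control period).
- get_image(name): name is "scene" or "top"; returns a dict with "color" (480x640x3 uint8, red, green, blue), "depth" (480x640 float32, m along the optical axis (not along the pixel's ray), 0 where there is no reading), "fx", "fy", "cx", "cy" (pixels), "k1" (the pictures are not rectified: a ray, as slopes to the right and down, at radius r is drawn at 1 + k1 r^2 times it, then the intrinsics apply), "pose" (4x4, takes a point from camera to world coordinates). Camera axes: x right, y down, z forward; pixel columns grow to the right and rows downward; lengths in m; the calibration is good to about 2 mm. A picture is of the moment at which its call begins.
- order.close_job(): hands the job in, once; it reports no verdict.
The state is a dict: "time_s": time; "joint_positions": joint angles; "joint_vel": joint speeds; "joint_torque": joint torques, N m; "position": TCP position; "eef_rot": TCP orientation; "ft_force": force on the tool from outside, world axes, zero at the start; "wrist_torque": the same for the moment, N m; "gripper_width": opening from 0.0 (shut) to 1.0 (fully open).
Only numpy, scipy, OpenCV 4.12 (cv2) and the standard library are available. Lean on these libraries where they do the work, as an engineer would, in place of code of your own. Each camera call takes 0.05 s, during which the arm holds its last target. There are 200 camera calls.

## Task

The battery pack has been set down, so take the lifting key out of its slot: turn it until its hammer head lines up with the slot, draw it out without forcing it, and hang it by its collar in the free fork of the rack. Then slide the slot's cover fully home over the open slot. Keep the key off the bare terminals and leave the other key, the other cover, the tester and the tape roll as they are.

Things in the scene. Friction and masses are not known exactly. Their poses are not given: they have to be found in the camera images.
- pack: battery pack standing on the bench, fixed: yellow box 150 (x) by 290 (y) by 120 high, white board with bare nickel terminals in the middle of its top, one lifting slot at each end of its y axis. Origin: centre of its underside.
- terminals: the two bare nickel terminal plates, 50 by 70 mm each, in the middle of the pack's top, with four bolts up to 15 mm above the pack's top. Same origin and axes as the pack.
- lift_slot: aluminium plate, 116 by 92 by 8 mm thick, let into the top of one end of the pack (either end), with the slot in which the key stands; fixed. Origin: centre of the slot, on the plate's upper face, 120 mm above the bench; axes parallel to the pack's. The slot is 66 mm long (y), 21 mm wide (x), right through the plate; the hollow below is 75 by 70, 52 mm deep: the key's head turns freely in it.
- cover (a joint): sliding cover of the lift slot, m: 0 = fully home over the slot, against its stops; it opens along +x of lift_slot, up to 0.052. It starts 0.042 to 0.050 open, beside the key's collar. Steel plate 32 (x) by 73 (y) by 4 mm between two guide rails 6 mm high along x at y = +-39.5 mm. About 2 N of friction: it stays where it is left.
- cover_rib (a point): top middle of the cover's upstanding finger rib: 10 mm thick along x, 50 mm long along y of lift_slot, 22 mm tall, its top 26.5 mm above the lift_slot plate. It moves with the cover: directly above lift_slot's origin when the cover is home.
- other_slot: the same plate and slot at the pack's other end, already closed by its cover, fixed. Origin and axes as lift_slot.
- other_cover (a joint): sliding cover of the other slot, m; 0 = closed, as it must stay.
- key: steel hammer-head lifting key, about 0.4 kg, 104 mm long, loose, upright in the lift slot, collar resting on the plate. Origin: centre of the collar's underside; z up the shank, x along handle and head. Collar: disc 44 mm across, 5 thick. Shank 14 mm across. Handle: bar 90 (x) by 14 (y) by 18 tall, its middle 59 mm above the origin. Equal either way round (half a turn about z).
- rack: fixed grey steel hanging rack on the bench: base 130 by 190 mm, 6 mm thick, an upright back 96 mm high at its +x side, 45 mm beyond the forks' seats, and two forks at the top, 110 mm apart along y. Origin: centre of its underside.
- fork: the free fork of the rack (either one), fixed, axes as the rack: 4 mm steel plate 60 mm wide with a slot 20 mm wide (y), open towards -x, closed at x = +10 mm. Its two tines end at x = -32 mm in upturned tips 6 mm high. Origin: middle of the seat, on the plate's upper face, 100 mm above the bench. A hung key's collar rests on the tines behind the tips, its origin at this origin (few mm of play).
- other_fork: the other fork of the rack, in which the other key hangs. Origin and axes as fork.
- other_key: a second, equal lifting key that hangs in the other fork, handle roughly along the rack's x. Origin and axes as key. Leave it.
- tester: hand-held cell tester with a blue screen, 85 by 150 by 21 mm, lying on the bench beyond the pack. Origin: centre of its underside. Leave it.
- tape_roll: roll of amber tape, 76 mm in diameter, 25 mm high, lying on the bench between pack and rack. Origin: centre of its underside. Leave it.
- key_head (a point): middle of the key's head, 30 mm below the key's origin: bar 58 (x) by 15 (y) by 12 tall. It starts under the plate, across the slot (its x within 0.45 rad of lift_slot's x) and up to 6 mm off the slot's centre. It comes up only with its x along the slot (lift_slot's y) within about 0.09 rad, centred within 3 mm; either turning sense is free. The key must rise 36 mm for the head to be out.
- fork_mouth (a point): point 80 mm out along -x from the fork's origin, 12 mm above its plate. A key with its origin here (upright, handle any way) can go straight along the fork's +x for 80 mm, shank in the slot, collar above the tips and head below the plate, and is then lowered 12 mm to hang.
Mind the look-alikes: they are no part of the job. Leave any blue, green or turquoise look-alike of the key alone.

How it is judged:
By the outcome, as a careful person would: the job done as asked, in the order asked, and still so for the second after the job is handed in, with the robot touching nothing.
It also fails if it takes over 64 s, if anything falls off the work surface, if the arm or the gripper's body presses on something with over 40 N, if the wrist force passes 120 N, or if a joint passes its speed limit or range.

## Working session

There is one attempt and no reset: what is moved stays moved. The work goes in short steps, Python scripts to look and compute and a tool call to move; the robot and the scene stay as the last step left them, time stands still between calls to the robot, and variables do not carry over. Pictures are saved under pics/ and viewed, about 8 in all and at most 12, crops included, and the job is handed in when it is done.

Besides the shell and the picture viewer there is one more tool, called after "Emit:" by a JSON object that holds its "method" and its "body". apply_moves: Moves the arm, as the interface text tells. Its arguments: {"type":"object","properties":{"motion":{"type":"array"},"force":{"type":"number"}},"required":["motion"]}

```bash
mkdir -p pics
cat > h.py <<'E'
import numpy as np, cv2
from bench import telemetry, get_image, order
def grab(n):
    d=get_image(n); np.savez(f'{n}.npz',**d); return d
def cloud(d):
    v,u=np.mgrid[0:480,0:640]
    return pts(d,u,v,d['depth'])
def rays(d,u,v):
    x=(np.asarray(u,float)-d['cx'])/d['fx']; y=(np.asarray(v,float)-d['cy'])/d['fy']
    a,b=x.copy(),y.copy()
    for _ in range(10):
        s=1+d['k1']*(a*a+b*b); a,b=x/s,y/s
    return np.stack([a,b,np.ones_like(a)],-1)
def pts(d,u,v,z):
    p=rays(d,u,v)*np.asarray(z)[...,None]
    return p@d['pose'][:3,:3].T+d['pose'][:3,3]
def onplane(d,u,v,h):
    r=rays(d,u,v)@d['pose'][:3,:3].T; c=d['pose'][:3,3]
    return c+r*((h-c[2])/r[...,2])[...,None]
def save(d,n): cv2.imwrite(f'pics/{n}.png',d['color'][:,:,::-1])
E
python3 - <<'E'
from h import *
for n in('scene','top'):
    d=grab(n); save(d,n+'0'); print(n,d['fx'],d['k1'],d['pose'].round(3).tolist(),(d['depth']==0).mean())
print(telemetry.state())
E
```

```text
scene 523.3266526941212 -0.10218909047277418 [[0.869, 0.307, -0.388, 0.911], [0.495, -0.564, 0.661, -0.583], [-0.016, -0.766, -0.643, 0.704], [0.0, 0.0, 0.0, 1.0]] 0.003828125
top 610.2496100432874 -0.208086221219869 [[-0.019, -0.991, 0.131, 0.374], [-1.0, 0.017, -0.013, 0.027], [0.011, -0.131, -0.991, 1.379], [0.0, 0.0, 0.0, 1.0]] 0.0040852864583333336
{'time_s': 0.1, 'joint_positions': array([-1.27699199e+00,  4.23788541e-01,  1.63060285e+00, -1.52530927e-05,
        1.08862970e+00, -1.89821958e-02]), 'joint_vel': array([-0.00101085,  0.00102963, -0.00262577, -0.00013451,  0.00020136,
       -0.0006689 ]), 'joint_torque': array([ 4.91336618e-05, -5.45610201e+01, -2.74325716e+01,  6.45692926e-02,
        1.87697547e-02,  2.26588689e-06]), 'position': array([ 0.19220238, -0.59417513,  0.2219686 ]), 'eef_rot': array([-3.10185340e+00, -4.89114397e-01,  3.28223342e-04]), 'ft_force': array([0.69531704, 0.46100534, 0.40533137]), 'wrist_torque': array([ 0.04810026, -0.00810163,  0.01464275]), 'gripper_width': 1.0027871833321276}
```

View pics/scene0.png

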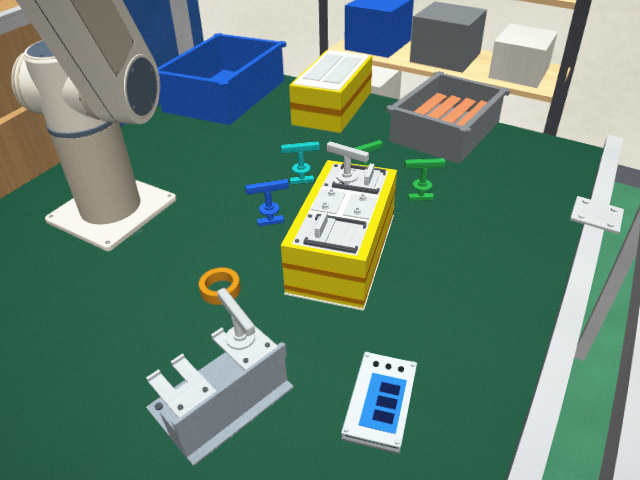

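View pics/top0.png

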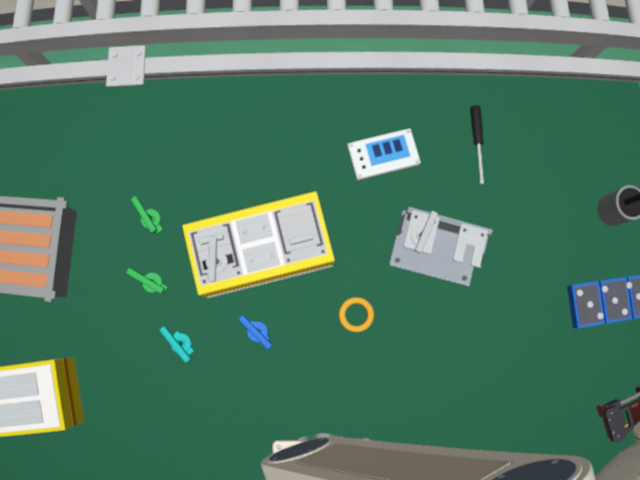

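The scene view shows the key at the pack's far end (about 347,160) and the free fork on the left (180,380). In the top view the key is at (212,258), its cover rib at about (231,262), and the free fork is at (470,250). Next I'll measure from the depth.

Run:
```python
from h import *
for n in('top','scene'):
    d=dict(np.load(n+'.npz')); P=cloud(d); hsv=cv2.cvtColor(d['color'],cv2.COLOR_RGB2HSV)
    x,y,z=P[...,0],P[...,1],P[...,2]
    print(n,'bench z',np.median(z[(abs(z)<.02)&(x>.4)&(x<.8)&(abs(y)<.4)]))
    roi=(x>.35)&(x<.85)&(y>-.45)&(y<.45)
    # pack top: z .11-.13, largest component
    m=(roi&(z>.112)&(z<.128)&(y>-.05)&(hsv[...,1]>-1)).astype(np.uint8)
    k,l,s,c=cv2.connectedComponentsWithStats(m); i=1+np.argmax(s[1:,4]); m=l==i
    m=m|((z>.112)&(z<.128)&cv2.dilate(m.astype(np.uint8),np.ones((9,9))).astype(bool))
    r=cv2.minAreaRect((P[m][:,:2]*1000).astype(np.float32)); print('pack top',r,'z',np.median(z[m]))
    # rack base/fork
    g=roi&(y<-.1)&(hsv[...,1]<60)&(z>.09)&(z<.107)
    r=cv2.minAreaRect((P[g][:,:2]*1000).astype(np.float32)); print('forks',g.sum(),r,np.median(z[g]))
    g=roi&(y<-.1)&(hsv[...,1]<60)&(z>.002)&(z<.012)
    r=cv2.minAreaRect((P[g][:,:2]*1000).astype(np.float32)); print('base',g.sum(),r)
    for nm,lo,hi in(('green',50,75),('turq',82,95),('blue',108,125)):
        g=roi&(hsv[...,0]>lo)&(hsv[...,0]<hi)&(hsv[...,1]>120)&(z>.04)&(hsv[...,2]>90)
        k,l,s,c=cv2.connectedComponentsWithStats(g.astype(np.uint8))
        for i in range(1,k):
            if s[i,4]>25: q=P[l==i]; print(nm,s[i,4],q.mean(0).round(3),q.min(0).round(3),q.max(0).round(3))
    g=(hsv[...,0]>10)&(hsv[...,0]<22)&(hsv[...,1]>150)&roi&(z>.018)&(z<.035)&(y<0.05)
    print('tape',P[g].mean(0), P[g].min(0),P[g].max(0))
def crop(d,u0,v0,w,h,f): return cv2.resize(d['color'][v0:v0+h,u0:u0+w],None,fx=f,fy=f,interpolation=cv2.INTER_CUBIC)
t=dict(np.load('top.npz'));s=dict(np.load('scene.npz'))
a=np.zeros((600,800,3),np.uint8)
a[:300,:400]=crop(t,175,200,100,75,4); a[:300,400:]=crop(t,390,200,100,75,4)
a[300:,:400]=crop(s,300,135,100,75,4); a[300:,400:]=crop(s,140,310,133,100,3)[:300,:399][:, :400] if 0 else cv2.resize(s['color'][320:420,145:278],(400,300),interpolation=cv2.INTER_CUBIC)
cv2.imwrite('pics/crops.png',a[:,:,::-1])
```

```text
top bench z 0.0006169560492197412
pack top ((538.2911376953125, 127.31571960449219), (151.3316650390625, 291.1856384277344), 13.377741813659668) z 0.12117689808673027
forks 1844 ((545.4852294921875, -273.470458984375), (190.06312561035156, 88.71776580810547), 74.42949676513672) 0.10051475100371043
base 2575 ((629.8927001953125, -252.9500732421875), (379.0062255859375, 294.90673828125), 3.473508834838867)
green 426 [0.606 0.371 0.094] [0.374 0.027 0.04 ] [0.647 0.405 1.379]
green 410 [0.465 0.367 0.09 ] [0.374 0.027 0.04 ] [0.492 0.41  1.379]
turq 73 [0.358 0.318 0.136] [0.351 0.027 0.087] [0.374 0.337 1.379]
tape [ 0.38737699 -0.08198992  0.02508954] [ 0.35031013 -0.11803036  0.01800009] [ 0.42383478 -0.0464282   0.03354228]
scene bench z 0.0005965232927576114
pack top ((538.7029418945312, 127.59945678710938), (151.27340698242188, 295.4178771972656), 13.244197845458984) z 0.12106822609995282
forks 4378 ((545.3395385742188, -273.6206359863281), (190.6983642578125, 90.2636947631836), 73.6489486694336) 0.1005706369632206
base 3215 ((608.0446166992188, -250.70156860351562), (413.7923278808594, 245.94345092773438), 6.74753475189209)
green 198 [0.475 0.381 0.101] [0.45  0.345 0.087] [0.493 0.411 0.108]
green 598 [0.609 0.372 0.082] [0.57  0.347 0.04 ] [0.648 0.405 0.108]
turq 85 [0.359 0.323 0.099] [0.35  0.311 0.087] [0.367 0.34  0.107]
blue 435 [0.365 0.139 0.078] [0.35  0.116 0.04 ] [0.391 0.167 0.107]
tape [ 0.45481837 -0.05621493  0.02356206] [ 0.35052168 -0.12052164  0.01802401] [0.64602007 0.04718536 0.02970406]
```

View pics/crops.png

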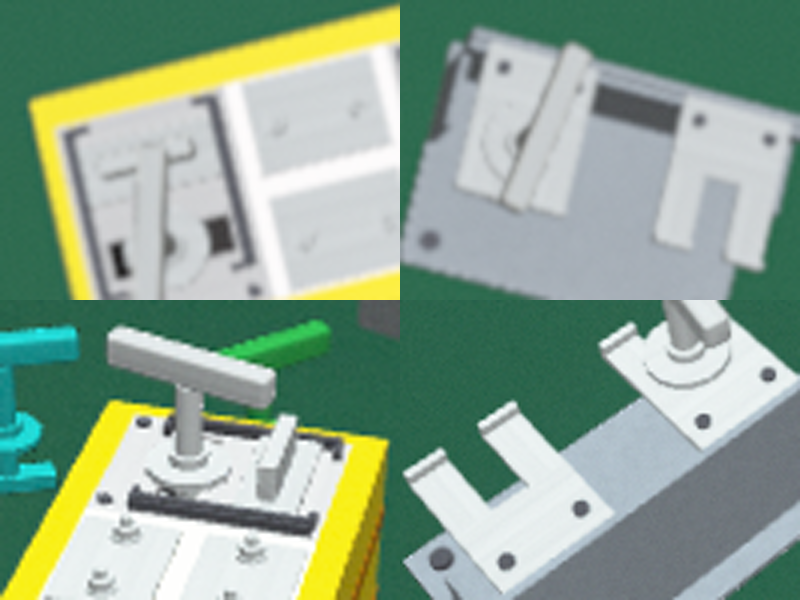

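Run:
```python
from h import *
def loc(P,c,a):
    R=np.array([[np.cos(a),-np.sin(a)],[np.sin(a),np.cos(a)]]); return (P[...,:2]-c)@R
def rng(q): return np.percentile(q,[1,50,99],axis=0).round(4).tolist()
pc=np.array([.5385,.1274]);pa=np.deg2rad(13.3)
for n in('top','scene'):
    d=dict(np.load(n+'.npz')); P=cloud(d); hsv=cv2.cvtColor(d['color'],cv2.COLOR_RGB2HSV); z=P[...,2]
    q=loc(P,pc,pa); print(n)
    inp=(abs(q[...,0])<.08)&(abs(q[...,1])<.15)
    h=inp&(z>.155)&(z<.21)&(hsv[...,1]<60)
    t=h&(z>.183)
    r=cv2.minAreaRect((P[t][:,:2]*1000).astype(np.float32)); print(' handle top',t.sum(),r,np.median(z[t]))
    m=h.astype(np.uint8)
    rail=inp&(hsv[...,2]<110)&(z>.11)&(z<.135)
    for sgn in(1,-1):
        g=rail&(q[...,1]*sgn>.04)
        if g.sum()>10:
            print(' dark end',sgn,g.sum(),rng(q[g])); yy=q[g][:,1]*sgn; print(np.histogram(yy,bins=np.arange(.04,.15,.005))[0])
        b=inp&(q[...,1]*sgn>.04)&(z>.138)&(z<.15)&(hsv[...,1]<60)
        print(' z.138-.15',b.sum(),rng(q[b]),np.median(z[b]))
    # collar
    c=inp&(q[...,1]>.04)&(z>.1225)&(z<.1285)&(hsv[...,1]<60); print(' collar/cover',c.sum(),rng(q[c]))
    # forks
    f=(P[...,1]<-.1)&(abs(P[...,0]-.545)<.12)&(abs(P[...,1]+.27)<.15)&(z>.0975)&(z<.104)&(hsv[...,1]<60)
    m=f&(P[...,1]<-.29)
    r=cv2.minAreaRect((P[m][:,:2]*1000).astype(np.float32)); print(' free fork',m.sum(),r,np.median(z[m]))
    t=(abs(P[...,0]-.545)<.12)&(abs(P[...,1]+.25)<.15)&(z>.155)&(z<.18)&(hsv[...,1]<60)
    if t.sum(): print(' okey handle',t.sum(),cv2.minAreaRect((P[t][:,:2]*1000).astype(np.float32)),np.median(z[t]))
    b=(abs(P[...,0]-.545)<.15)&(abs(P[...,1]+.27)<.15)&(z>.0035)&(z<.012)&(hsv[...,1]<70)
    k,l,s,_=cv2.connectedComponentsWithStats(b.astype(np.uint8)); b=l==1+np.argmax(s[1:,4])
    print(' base',b.sum(),cv2.minAreaRect((P[b][:,:2]*1000).astype(np.float32)))
```

```text
top
 handle top 313 ((500.12957763671875, 213.0023193359375), (14.558032989501953, 85.80765533447266), 88.76216125488281) 0.18795676600273725
 dark end 1 17 [[-0.0325, 0.0503], [-0.0055, 0.0509], [0.0483, 0.1266]]
[ 0  0 15  0  0  0  0  0  0  0  0  0  0  0  0  0  1  1  0  0  0]
 z.138-.15 90 [[-0.0231, 0.0652], [0.0271, 0.0949], [0.0329, 0.1131]] 0.1457718486654197
 z.138-.15 117 [[-0.0238, -0.1148], [-0.0191, -0.091], [-0.0137, -0.0669]] 0.14567486587256862
 collar/cover 762 [[-0.0563, 0.0437], [0.0114, 0.0834], [0.0558, 0.1331]]
 free fork 728 ((532.0521850585938, -321.947265625), (86.1573257446289, 86.35589599609375), 72.71622467041016) 0.10052769611320012
 okey handle 333 ((549.1521606445312, -217.98992919921875), (14.86107063293457, 90.90277862548828), 64.56861877441406) 0.16745500251382217
 base 2136 ((524.8644409179688, -267.65228271484375), (192.9034423828125, 111.88331604003906), 74.17975616455078)
scene
 handle top 238 ((500.9385681152344, 212.19142150878906), (19.713848114013672, 88.1268081665039), 88.59554290771484) 0.18777911520044122
 dark end 1 279 [[-0.0504, 0.0463], 
[... 231 characters left out ...]
[[-0.0502, -0.1332], [0.014, -0.1282], [0.0548, -0.0498]]
[  0   6  92  15   5   0   0   0   0   0   0   0   0   0   0   3   5 124
 118   0   0]
 z.138-.15 142 [[-0.0223, -0.1161], [-0.016, -0.0929], [-0.0121, -0.067]] 0.14620405144933685
 collar/cover 644 [[-0.0525, 0.0463], [0.0128, 0.0793], [0.0553, 0.1291]]
 free fork 2118 ((532.5263671875, -322.48992919921875), (89.92306518554688, 87.12852478027344), 74.23509979248047) 0.10059254321936772
 okey handle 600 ((549.7929077148438, -218.5067138671875), (14.559752464294434, 89.36605834960938), 65.15726470947266) 0.16748385435329305
 base 1474 ((588.2860717773438, -286.9499816894531), (189.59799194335938, 30.786590576171875), 69.40436553955078)
```

Run:
```python
from h import *
c0=np.array([.5325,-.322])
for n in('top','scene'):
    d=dict(np.load(n+'.npz')); P=cloud(d); z=P[...,2]
    v,u=np.mgrid[0:480,0:640]; Q=onplane(d,u,v,.1)
    for off in (0,):
        f=(z>.094)&(z<.104)&(d['color'].min(-1)>195)&(abs(Q[...,0]-.545)<.1)&(Q[...,1]<-.29)&(Q[...,1]>-.40)
        print(n,f.sum())
        for deg in(-15,-15.5,-16,-16.5,-17):
            a=np.deg2rad(deg);R=np.array([[np.cos(a),-np.sin(a)],[np.sin(a),np.cos(a)]])
            q=((Q[...,:2]-c0)@R*1000)
            w=q[f]; print(deg,'x',np.percentile(w[:,0],[.5,99.5]).round(1),'y',np.percentile(w[:,1],[.5,99.5]).round(1),end=' ')
            t=w[w[:,0]<0]
            # slot edges over x slices
            e=[]
            for xs in range(-28,8,6):
                yy=np.sort(w[(abs(w[:,0]-xs)<4)][:,1]); g=np.diff(yy); i=g.argmax(); e.append((yy[0].round(1),yy[i].round(1),yy[i+1].round(1),yy[-1].round(1)))
            print(e if deg==-16 else [ (x[1]+x[2])/2 for x in e])
            if deg==-16:
                m=abs(w[:,1]-np.median([ (x[1]+x[2])/2 for x in e]))<5; print('slot end x',w[m][:,0].min())
```

```text
top 632
-15 x [-38.9  37.2] y [-34.3  23.1] [np.float64(-5.3), np.float64(-5.3), np.float64(-5.6000000000000005), np.float64(-5.35), np.float64(-1.1), np.float64(1.5)]
-15.5 x [-38.7  37.2] y [-34.2  23.2] [np.float64(-5.5), np.float64(-5.5), np.float64(-5.749999999999999), np.float64(-5.3999999999999995), np.float64(-1.1), np.float64(1.5)]
-16 x [-38.4  37.3] y [-34.   23.1] [(np.float64(-33.9), np.float64(-16.9), np.float64(5.5), np.float64(23.5)), (np.float64(-32.9), np.float64(-16.9), np.float64(5.5), np.float64(22.3)), (np.float64(-33.6), np.float64(-17.1), np.float64(5.3), np.float64(22.2)), (np.float64(-34.3), np.float64(-17.3), np.float64(6.3), np.float64(23.2)), (np.float64(-33.3), np.float64(-6.7), np.float64(4.5), np.float64(22.5)), (np.float64(-34.0), np.float64(0.2), np.float64(2.8), np.float64(23.0))]
slot end x -0.3436036714678131
-16.5 x [-38.2  37.3] y [-34.1  23.2] [np.float64(-5.950000000000001), np.float64(-5.700000000000001), np.float64(-6.05), np.float64(-5.550000000000001), np.float64(-1.15), np.float64(1.5)]
-17 x [-38.2  37.4] y [-34.3  23. ] [np.float64(-6.1
[... 594 characters left out ...]
at64(-15.7), np.float64(5.7), np.float64(24.9)), (np.float64(-34.4), np.float64(-15.3), np.float64(5.9), np.float64(25.0)), (np.float64(-34.4), np.float64(-15.1), np.float64(6.1), np.float64(25.2)), (np.float64(-34.6), np.float64(0.6), np.float64(1.6), np.float64(25.3)), (np.float64(-34.5), np.float64(23.4), np.float64(24.3), np.float64(25.4))]
slot end x -4.094173799961883
-16.5 x [-41.1  36.6] y [-34.4  25.1] [np.float64(-4.95), np.float64(-5.2), np.float64(-4.800000000000001), np.float64(-4.55), np.float64(1.1), np.float64(21.85)]
-17 x [-41.1  36.6] y [-34.4  25.2] [np.float64(-5.2), np.float64(-5.15), np.float64(-4.95), np.float64(-4.6499999999999995), np.float64(1.1), np.float64(21.9)]
```

Emit:
{"method": "apply_moves", "body": {"motion": [{"xyz":[15,40,10],"yaw":-0.05},{"xyz":[20,45,10],"yaw":-0.05},{"xyz":[20,45,0],"yaw":-0.05},{"xyz":[20,45,0],"yaw":-0.05},{"xyz":[20,45,0],"yaw":-0.05},{"xyz":[20,45,0],"yaw":-0.05},{"xyz":[20,45,0],"yaw":-0.035},{"xyz":[20,45,0]},{"xyz":[20,45,0]},{"xyz":[20,45,0]},{"xyz":[20,45,0]},{"xyz":[20,45,0]}]}}

```text
validation failed for argument at $.mo...
```

Run:
```python
from h import *
c0=np.array([.5325,-.322]);a=np.deg2rad(-15.8);R=np.array([[np.cos(a),-np.sin(a)],[np.sin(a),np.cos(a)]])
def proj(d,p):
    q=(p-d['pose'][:3,3])@d['pose'][:3,:3]; s=q[:,:2]/q[:,2:]; s=s*(1+d['k1']*(s**2).sum(1))[:,None]
    return s[:,0]*d['fx']+d['cx'],s[:,1]*d['fy']+d['cy']
for n in('top','scene'):
    d=dict(np.load(n+'.npz')); g=d['color'].mean(-1).astype(np.float32)
    def prof(xs,ys,h):
        acc=[]
        X,Y=np.meshgrid(xs,ys,indexing='ij'); p=np.stack([X.ravel(),Y.ravel()],1)/1000@R.T+c0
        u,v=proj(d,np.c_[p,np.full(len(p),h)])
        return cv2.remap(g,u.astype(np.float32)[None],v.astype(np.float32)[None],cv2.INTER_LINEAR).reshape(X.shape)
    X=np.arange(-20,16,2); print(n,'slot end',list(zip(X.tolist(),prof(X,np.arange(-10,1,1),.1).mean(1).round().astype(int).tolist())))
    X=np.arange(-56,-30,2)
    for h in (.1,.106): print('tips',h,list(zip(X.tolist(),prof(X,np.r_[-29:-19,11:19],h).mean(1).round().astype(int).tolist())))
    Y=np.arange(-44,36,2); print('y',list(zip(Y.tolist(),prof(np.arange(-30,-12,2),Y,.1).mean(0).round().astype(int).tolist())))
```

```text
top slot end [(-20, 176), (-18, 176), (-16, 176), (-14, 176), (-12, 176), (-10, 175), (-8, 175), (-6, 174), (-4, 176), (-2, 189), (0, 204), (2, 210), (4, 210), (6, 209), (8, 210), (10, 212), (12, 213), (14, 213)]
tips 0.1 [(-56, 136), (-54, 137), (-52, 139), (-50, 138), (-48, 138), (-46, 144), (-44, 167), (-42, 197), (-40, 211), (-38, 213), (-36, 212), (-34, 212), (-32, 212)]
tips 0.106 [(-56, 130), (-54, 131), (-52, 131), (-50, 130), (-48, 133), (-46, 151), (-44, 182), (-42, 207), (-40, 213), (-38, 213), (-36, 212), (-34, 212), (-32, 212)]
y [(-44, 77), (-42, 77), (-40, 78), (-38, 99), (-36, 150), (-34, 195), (-32, 210), (-30, 212), (-28, 211), (-26, 211), (-24, 211), (-22, 213), (-20, 213), (-18, 209), (-16, 195), (-14, 178), (-12, 174), (-10, 176), (-8, 177), (-6, 176), (-4, 176), (-2, 176), (0, 176), (2, 179), (4, 190), (6, 204), (8, 210), (10, 212), (12, 211), (14, 211), (16, 211), (18, 213), (20, 214), (22, 210), (24, 196), (26, 176), (28, 173), (30, 175), (32, 175), (34, 175)]
scene slot end [(-20, 73), (-18, 74), (-16, 74), (-14, 74), (-12, 74), (-10, 96), (-8, 169), (-6, 191
[... 171 characters left out ...]
4), (-46, 191), (-44, 156), (-42, 193), (-40, 233), (-38, 237), (-36, 237), (-34, 237), (-32, 237)]
tips 0.106 [(-56, 72), (-54, 73), (-52, 72), (-50, 72), (-48, 75), (-46, 154), (-44, 233), (-42, 214), (-40, 163), (-38, 171), (-36, 225), (-34, 237), (-32, 238)]
y [(-44, 72), (-42, 72), (-40, 73), (-38, 72), (-36, 88), (-34, 211), (-32, 236), (-30, 236), (-28, 236), (-26, 236), (-24, 235), (-22, 237), (-20, 239), (-18, 238), (-16, 234), (-14, 142), (-12, 74), (-10, 73), (-8, 74), (-6, 74), (-4, 73), (-2, 72), (0, 73), (2, 74), (4, 93), (6, 212), (8, 237), (10, 237), (12, 237), (14, 237), (16, 236), (18, 238), (20, 240), (22, 239), (24, 232), (26, 137), (28, 74), (30, 74), (32, 74), (34, 75)]
```

Emit:
{"method": "apply_moves", "body": {"motion": [{"xyz":[15,40,10],"yaw":-0.05,"jaw":100},{"xyz":[20,45,10],"yaw":-0.05,"jaw":100},{"xyz":[20,45,0],"yaw":-0.05,"jaw":100},{"xyz":[20,45,0],"yaw":-0.05,"jaw":100},{"xyz":[20,45,0],"yaw":-0.05,"jaw":100},{"xyz":[20,45,0],"yaw":-0.05,"jaw":100},{"xyz":[20,45,0],"yaw":-0.035,"jaw":100},{"xyz":[20,45,0],"yaw":0,"jaw":100},{"xyz":[20,45,0],"yaw":0,"jaw":100},{"xyz":[20,45,0],"yaw":0,"jaw":100},{"xyz":[20,45,0],"yaw":0,"jaw":100},{"xyz":[20,45,0],"yaw":0,"jaw":100}]}}

```text
time_s: 1.3
position: [0.4275, -0.0578, 0.2427]
eef_rot: [3.141, -0.035, 0.0]
ft_force: [1.2, -1.0, 0.1]
gripper_width: 1.0
```

Emit:
{"method": "apply_moves", "body": {"motion": [{"xyz":[13,45,0],"yaw":0,"jaw":100},{"xyz":[12,45,0],"yaw":0,"jaw":100},{"xyz":[12,45,0],"yaw":0,"jaw":100},{"xyz":[12,45,0],"yaw":0,"jaw":80},{"xyz":[12,45,0],"yaw":0,"jaw":80},{"xyz":[12,45.4,0],"yaw":0,"jaw":70},{"xyz":[0,0,-10],"yaw":0,"jaw":70},{"xyz":[0,0,0],"yaw":0,"jaw":70},{"xyz":[0,0,0],"yaw":0,"jaw":70}]}}

```text
time_s: 2.2
position: [0.4993, 0.2095, 0.2319]
eef_rot: [3.14, -0.035, -0.003]
ft_force: [0.2, -0.1, -0.7]
gripper_width: 0.699
```

Run:
```python
from h import *
s=telemetry.state();print(s['position'],s['eef_rot'],s['gripper_width'])
d=grab('scene'); a=cv2.resize(d['color'][80:230,260:460],(800,600),interpolation=cv2.INTER_CUBIC); cv2.imwrite('pics/pre.png',a[:,:,::-1])
```

```text
[0.49930999 0.2094631  0.23191908] [ 3.14027551 -0.03533541 -0.00317752] 0.6987767879423157
```

View pics/pre.png

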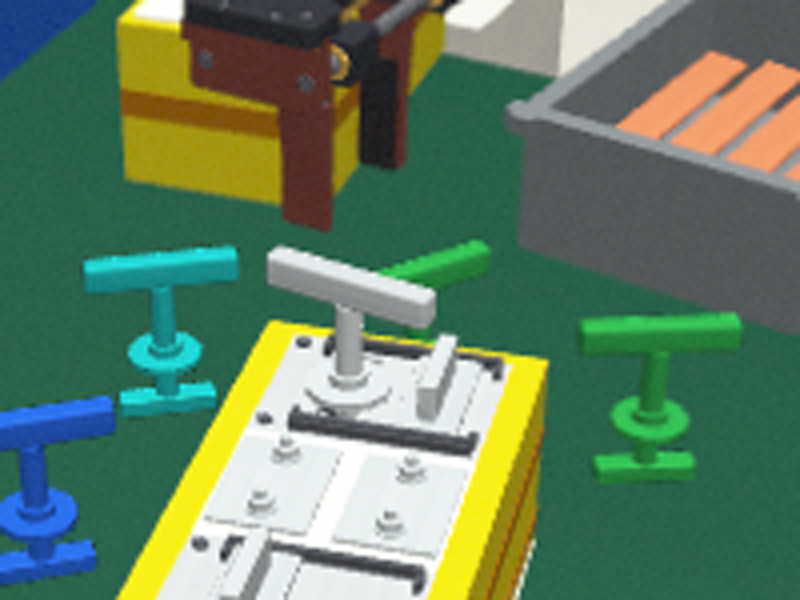

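The open gripper is above the key, with nothing under the fingers (about 330,220 in the crop). I'll correct the small offset, descend and grip.

Emit:
{"method": "apply_moves", "body": {"motion": [{"xyz":[1.2,3.1,-20],"yaw":0,"jaw":70},{"xyz":[0,0,-20],"yaw":0,"jaw":70},{"xyz":[0,0,-15],"yaw":0,"jaw":70},{"xyz":[0,0,-14],"yaw":0,"jaw":70},{"xyz":[0,0,0],"yaw":0,"jaw":70},{"xyz":[0,0,0],"yaw":0,"jaw":30},{"xyz":[0,0,0],"yaw":0,"jaw":25},{"xyz":[0,0,0],"yaw":0,"jaw":20},{"xyz":[0,0,0],"yaw":0,"jaw":10},{"xyz":[0,0,0],"yaw":0,"jaw":0},{"xyz":[0,0,0],"yaw":0,"jaw":0},{"xyz":[0,0,0],"yaw":0,"jaw":0}], "force": 20}}

```text
time_s: 3.45
position: [0.5015, 0.2137, 0.1637]
eef_rot: [-3.141, 0.035, -0.0]
ft_force: [-0.6, -0.4, 0.9]
gripper_width: 0.156
```

Emit:
{"method": "apply_moves", "body": {"motion": [{"xyz":[0,0,3],"yaw":0,"jaw":0},{"xyz":[0,0,0],"yaw":0.06,"jaw":0},{"xyz":[0,0,0],"yaw":0.11,"jaw":0},{"xyz":[0,0,0],"yaw":0.13,"jaw":0},{"xyz":[0,0,0],"yaw":0.13,"jaw":0},{"xyz":[0,0,0],"yaw":0.13,"jaw":0},{"xyz":[0,0,0],"yaw":0.13,"jaw":0},{"xyz":[0,0,0],"yaw":0.13,"jaw":0},{"xyz":[0,0,0],"yaw":0.13,"jaw":0},{"xyz":[0,0,0],"yaw":0.13,"jaw":0},{"xyz":[0,0,0],"yaw":0.13,"jaw":0},{"xyz":[0,0,0],"yaw":0.13,"jaw":0}], "force": 25}}

```text
time_s: 4.65
position: [0.5008, 0.2134, 0.1661]
eef_rot: [-2.478, -1.93, 0.002]
ft_force: [0.3, 0.6, -5.1]
gripper_width: 0.157
```

Emit:
{"method": "apply_moves", "body": {"motion": [{"xyz":[0,0,0],"yaw":0.13,"jaw":0},{"xyz":[0,0,0],"yaw":0.13,"jaw":0},{"xyz":[0,0,0],"yaw":0.13,"jaw":0},{"xyz":[0,0,0],"yaw":0.09,"jaw":0},{"xyz":[0,0,0],"yaw":0,"jaw":0},{"xyz":[0,0,0],"yaw":0,"jaw":0}]}}

```text
time_s: 5.25
position: [0.5011, 0.2135, 0.1663]
eef_rot: [-1.958, -2.456, 0.001]
ft_force: [-0.4, 0.1, -4.9]
gripper_width: 0.157
```

Run:
```python
from h import *
from scipy.spatial.transform import Rotation as Ro
s=telemetry.state();print(s['position'],s['eef_rot'],s['gripper_width'],s['ft_force'],s['wrist_torque'])
y=Ro.from_rotvec(s['eef_rot']).as_matrix()[:,1]; print('jaw deg',np.degrees(np.arctan2(y[1],y[0])))
for n,b in(('scene',(80,260)),('top',(190,150))):
    d=grab(n); P=cloud(d); z=P[...,2]; hsv=cv2.cvtColor(d['color'],cv2.COLOR_RGB2HSV)
    near=np.hypot(P[...,0]-.5,P[...,1]-.212)<.06
    t=near&(z>.175)&(z<.2)&(hsv[...,1]<50)
    print(n,t.sum(), cv2.minAreaRect((P[t][:,:2]*1000).astype(np.float32)) if t.sum() else '',np.median(z[t]))
    if n=='scene':
        a=cv2.resize(d['color'][80:230,260:460],(800,600),interpolation=cv2.INTER_CUBIC); cv2.imwrite('pics/turned.png',a[:,:,::-1])
```

```text
[0.50106888 0.21349828 0.16628602] [-1.95829951e+00 -2.45592549e+00  1.32421516e-03] 0.15749778624551514 [-0.35153206  0.08155212 -4.89044145] [-0.03350691 -0.12361628  0.01837173]
jaw deg 12.863862083190508
scene 193 ((501.6477355957031, 206.68736267089844), (16.45706558227539, 83.06396484375), 18.99134063720703) 0.19032724633651876
top 25 ((509.7151184082031, 170.318603515625), (13.06439208984375, 5.391009330749512), 17.284387588500977) 0.1894673360637773
```

View pics/turned.png

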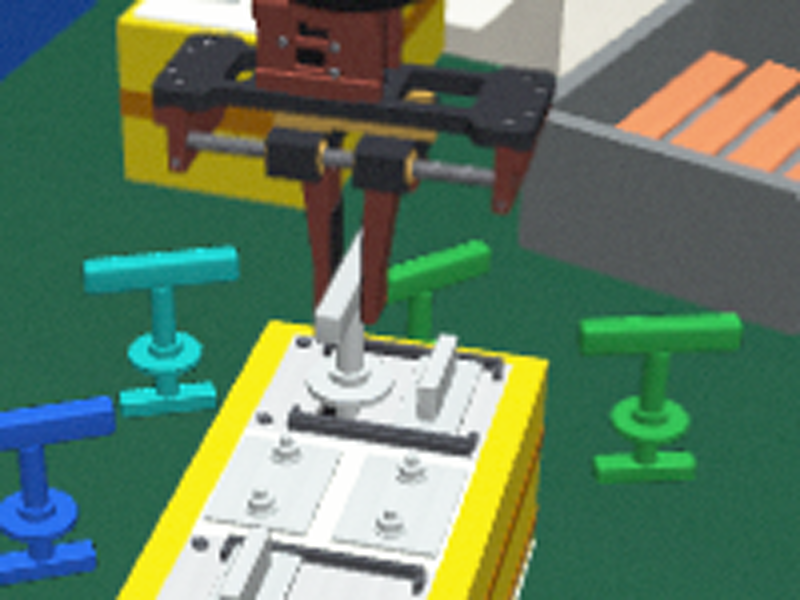

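The key has turned: its handle lies along the slot at 102.9° against 103.3°, about 1 mm off centre. Now I'll raise it gently and watch the force.

Emit:
{"method": "apply_moves", "body": {"motion": [{"xyz":[0,0,4],"yaw":0.007,"jaw":0},{"xyz":[0,0,4],"yaw":0,"jaw":0},{"xyz":[0,0,4],"yaw":0,"jaw":0},{"xyz":[0,0,3],"yaw":0,"jaw":0},{"xyz":[0,0,2],"yaw":0,"jaw":0},{"xyz":[0,0,2],"yaw":0,"jaw":0}]}}

```text
time_s: 5.95
position: [0.5015, 0.2136, 0.1859]
eef_rot: [1.947, 2.465, 0.0]
ft_force: [0.5, 0.5, -4.3]
gripper_width: 0.154
```

Emit:
{"method": "apply_moves", "body": {"motion": [{"xyz":[0,0,3],"yaw":0,"jaw":0},{"xyz":[0,0,4],"yaw":0,"jaw":0},{"xyz":[0,0,4],"yaw":0,"jaw":0},{"xyz":[0,0,4],"yaw":0,"jaw":0},{"xyz":[0,0,4],"yaw":0,"jaw":0},{"xyz":[0,0,0],"yaw":0,"jaw":0}]}}

```text
time_s: 6.55
position: [0.5018, 0.2138, 0.2054]
eef_rot: [1.947, 2.465, 0.002]
ft_force: [-0.6, 0.4, -4.1]
gripper_width: 0.159
```

Emit:
{"method": "apply_moves", "body": {"motion": [{"xyz":[0,0,15],"yaw":0,"jaw":0},{"xyz":[0,0,20],"yaw":0,"jaw":0},{"xyz":[0,0,19],"yaw":0,"jaw":0},{"xyz":[-5,-20,0],"yaw":0,"jaw":0},{"xyz":[-5,-35,0],"yaw":0,"jaw":0},{"xyz":[-5,-40,0],"yaw":0,"jaw":0},{"xyz":[-5,-40,0],"yaw":-0.05,"jaw":0},{"xyz":[-5,-40,0],"yaw":-0.05,"jaw":0},{"xyz":[-5,-40,0],"yaw":-0.05,"jaw":0},{"xyz":[-5,-40,0],"yaw":-0.05,"jaw":0},{"xyz":[-5,-40,0],"yaw":-0.05,"jaw":0},{"xyz":[-5,-40,0],"yaw":-0.05,"jaw":0}]}}

```text
time_s: 7.75
position: [0.4559, -0.1229, 0.2587]
eef_rot: [2.296, 2.144, 0.0]
ft_force: [0.8, -0.3, -4.9]
gripper_width: 0.159
```

Emit:
{"method": "apply_moves", "body": {"motion": [{"xyz":[-5,-40,0],"yaw":-0.05,"jaw":0},{"xyz":[-5,-40,0],"yaw":-0.05,"jaw":0},{"xyz":[-5,-40,0],"yaw":-0.05,"jaw":0},{"xyz":[0,-30,0],"yaw":-0.05,"jaw":0},{"xyz":[0,-20,0],"yaw":-0.008,"jaw":0},{"xyz":[0,-8,0],"yaw":0,"jaw":0},{"xyz":[0,0,0],"yaw":0,"jaw":0},{"xyz":[0,0,0],"yaw":0,"jaw":0}]}}

```text
time_s: 8.55
position: [0.4412, -0.2984, 0.2583]
eef_rot: [-2.503, -1.897, -0.0]
ft_force: [-0.3, 0.1, -4.9]
gripper_width: 0.161
```

Emit:
{"method": "apply_moves", "body": {"motion": [{"xyz":[1,-2.2,-15],"yaw":0,"jaw":0},{"xyz":[0,0,-25],"yaw":0,"jaw":0},{"xyz":[0,0,-25],"yaw":0,"jaw":0},{"xyz":[0,0,-20],"yaw":0,"jaw":0},{"xyz":[0,0,-16],"yaw":0,"jaw":0},{"xyz":[0,0,0],"yaw":0,"jaw":0},{"xyz":[0,0,0],"yaw":0,"jaw":0}]}}

```text
time_s: 9.25
position: [0.4428, -0.3007, 0.158]
eef_rot: [-2.503, -1.899, -0.0]
ft_force: [-0.6, 0.1, -4.9]
gripper_width: 0.158
```

Run:
```python
from h import *
from scipy.spatial.transform import Rotation as Ro
s=telemetry.state();print(s['position'],s['gripper_width'],s['ft_force'])
y=Ro.from_rotvec(s['eef_rot']).as_matrix()[:,1]; print('jaw deg',np.degrees(np.arctan2(y[1],y[0])))
T=s['position'][:2]
d=grab('scene'); P=cloud(d); z=P[...,2]; hsv=cv2.cvtColor(d['color'],cv2.COLOR_RGB2HSV)
near=np.hypot(P[...,0]-T[0],P[...,1]-T[1])<.06
for lo,hi in((.176,.185),(.110,.1195),(.066,.1)):
    t=near&(z>lo)&(z<hi)&(hsv[...,1]<50)
    print(lo,t.sum(), cv2.minAreaRect((P[t][:,:2]*1000).astype(np.float32)) if t.sum() else '',np.median(z[t]))
a=cv2.resize(d['color'][270:430,110:310],(750,600),interpolation=cv2.INTER_CUBIC); cv2.imwrite('pics/mouth.png',a[:,:,::-1])
```

```text
[ 0.4427568  -0.30074498  0.15795713] 0.1583440624935121 [-0.61662607  0.05148653 -4.94152956]
jaw deg -15.628617815402649
0.176 236 ((435.21722412109375, -329.3848571777344), (32.55504608154297, 15.746613502502441), 72.19435119628906) 0.18203065073732116
0.11 170 ((443.81103515625, -302.3970947265625), (41.75348663330078, 40.8104248046875), 65.84638214111328) 0.11868312899233235
0.066 429 ((466.93951416015625, -308.037109375), (57.21672439575195, 66.5261001586914), 74.30928039550781) 0.08993537792968198
```

View pics/mouth.png

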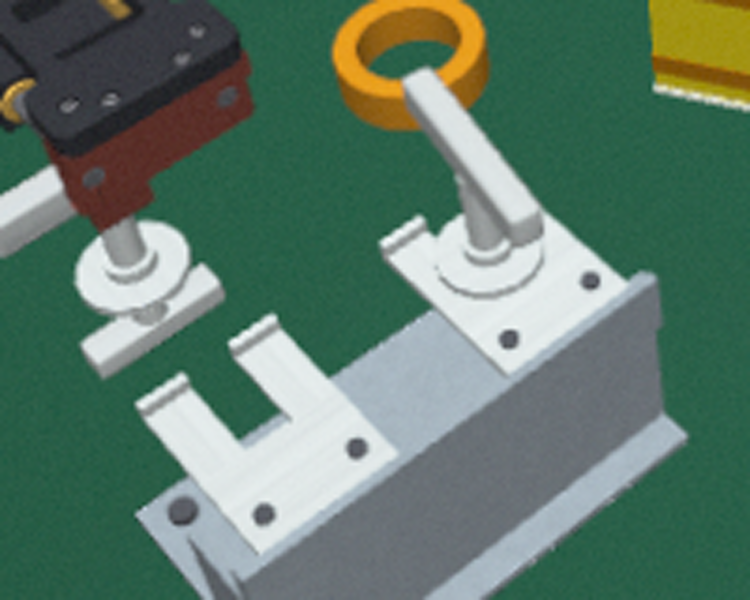

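The key is upright at the fork's mouth: collar at crop (133,265), head below plate level, and its lateral offset from the slot axis is about 1 mm. Sliding in.

Emit:
{"method": "apply_moves", "body": {"motion": [{"xyz":[7.2,-1.8,0],"yaw":0,"jaw":0},{"xyz":[9.6,-2.7,0],"yaw":0,"jaw":0},{"xyz":[9.6,-2.7,0],"yaw":0,"jaw":0},{"xyz":[9.6,-2.7,0],"yaw":0,"jaw":0},{"xyz":[9.6,-2.7,0],"yaw":0,"jaw":0},{"xyz":[9.6,-2.7,0],"yaw":0,"jaw":0},{"xyz":[9.6,-2.7,0],"yaw":0,"jaw":0},{"xyz":[5.8,-1.6,0],"yaw":0,"jaw":0},{"xyz":[3.5,-0.9,0],"yaw":0,"jaw":0},{"xyz":[0,0,0],"yaw":0,"jaw":0},{"xyz":[0,0,0],"yaw":0,"jaw":0}]}}

```text
time_s: 10.4
position: [0.5162, -0.3219, 0.1575]
eef_rot: [-2.504, -1.897, 0.0]
ft_force: [0.1, -0.0, -5.0]
gripper_width: 0.16
```

Run:
```python
from h import *
s=telemetry.state();print(s['position'],s['gripper_width'],s['ft_force'])
d=grab('scene'); P=cloud(d); z=P[...,2]; hsv=cv2.cvtColor(d['color'],cv2.COLOR_RGB2HSV)
near=np.hypot(P[...,0]-.5188,P[...,1]+.323)<.05
t=near&(z>.115)&(z<.121)&(hsv[...,1]<50); print(t.sum(),cv2.minAreaRect((P[t][:,:2]*1000).astype(np.float32)))
a=cv2.resize(d['color'][290:420,120:293],(800,600),interpolation=cv2.INTER_CUBIC); cv2.imwrite('pics/infork.png',a[:,:,::-1])
```

```text
[ 0.51619247 -0.32189818  0.15747377] 0.15998244423403002 [ 0.12463009 -0.03755055 -4.95842063]
470 ((518.1140747070312, -323.4722595214844), (43.24249267578125, 41.85590744018555), 58.434776306152344)
```

View pics/infork.png

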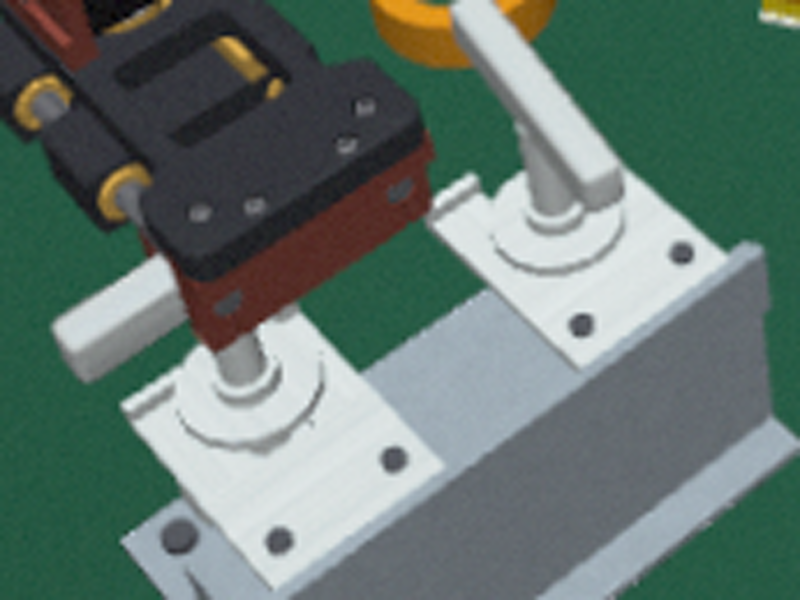

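The collar is above the seat, measured at (518.1, −323.5) against the fork origin at (518.7, −322.8), with no contact force. Lowering.

Emit:
{"method": "apply_moves", "body": {"motion": [{"xyz":[0,0,-4],"yaw":0,"jaw":0},{"xyz":[0,0,-4],"yaw":0,"jaw":0},{"xyz":[0,0,-3],"yaw":0,"jaw":0},{"xyz":[0,0,-2.5],"yaw":0,"jaw":0},{"xyz":[0,0,0],"yaw":0,"jaw":0},{"xyz":[0,0,0],"yaw":0,"jaw":0}]}}

```text
time_s: 11.05
position: [0.5165, -0.3221, 0.144]
eef_rot: [-2.504, -1.897, 0.0]
ft_force: [-0.6, -0.4, -4.7]
gripper_width: 0.158
```

Emit:
{"method": "apply_moves", "body": {"motion": [{"xyz":[0,0,-0.7],"yaw":0,"jaw":0},{"xyz":[0,0,-0.5],"yaw":0,"jaw":0},{"xyz":[0,0,0],"yaw":0,"jaw":0}]}}

```text
time_s: 11.35
position: [0.5167, -0.3221, 0.1438]
eef_rot: [2.504, 1.897, 0.0]
ft_force: [-2.8, 1.9, 4.8]
gripper_width: 0.158
```

Emit:
{"method": "apply_moves", "body": {"motion": [{"xyz":[0,0,0],"yaw":0,"jaw":20},{"xyz":[0,0,0],"yaw":0,"jaw":35},{"xyz":[0,0,0],"yaw":0,"jaw":50},{"xyz":[0,0,0],"yaw":0,"jaw":55},{"xyz":[0,0,0],"yaw":0,"jaw":55},{"xyz":[0,0,10],"yaw":0,"jaw":55},{"xyz":[0,0,25],"yaw":0,"jaw":55},{"xyz":[0,0,35],"yaw":0,"jaw":55},{"xyz":[0,0,35],"yaw":0,"jaw":55},{"xyz":[0,0,15],"yaw":0,"jaw":55}]}}

```text
time_s: 12.35
position: [0.5179, -0.323, 0.2671]
eef_rot: [2.5, 1.894, 0.003]
ft_force: [-0.2, 0.7, -0.1]
gripper_width: 0.551
```

Emit:
{"method": "apply_moves", "body": {"motion": [{"xyz":[0,25,0],"yaw":0,"jaw":55},{"xyz":[2,40,0],"yaw":0,"jaw":55},{"xyz":[2,40,0],"yaw":0.05,"jaw":55},{"xyz":[2,40,0],"yaw":0.05,"jaw":55},{"xyz":[2,40,0],"yaw":0.05,"jaw":55},{"xyz":[2,40,0],"yaw":0.05,"jaw":55},{"xyz":[2,40,0],"yaw":0.05,"jaw":55},{"xyz":[2,40,0],"yaw":0.05,"jaw":55},{"xyz":[2,40,0],"yaw":0.05,"jaw":55},{"xyz":[2,40,0],"yaw":0.05,"jaw":55},{"xyz":[2,40,0],"yaw":0.05,"jaw":55},{"xyz":[2,40,0],"yaw":0.054,"jaw":55}]}}

```text
time_s: 13.55
position: [0.5381, 0.1445, 0.2626]
eef_rot: [-1.949, -2.464, 0.001]
ft_force: [1.2, 0.2, -0.0]
gripper_width: 0.552
```

Run:
```python
from h import *
d=grab('scene'); P=cloud(d); z=P[...,2]; hsv=cv2.cvtColor(d['color'],cv2.COLOR_RGB2HSV)
near=np.hypot(P[...,0]-.545,P[...,1]-.222)<.04
t=near&(z>.143)&(z<.15)&(hsv[...,1]<50); print('rib top',t.sum(),cv2.minAreaRect((P[t][:,:2]*1000).astype(np.float32)),np.median(z[t]))
near=np.hypot(P[...,0]-.5188,P[...,1]+.323)<.055
for lo,hi in((.164,.172),(.1025,.1085)):
    t=near&(z>lo)&(z<hi)&(hsv[...,1]<50); print(t.sum(),cv2.minAreaRect((P[t][:,:2]*1000).astype(np.float32)),np.median(z[t]))
a=cv2.resize(d['color'][100:420,130:410],(525,600),interpolation=cv2.INTER_CUBIC); cv2.imwrite('pics/hung.png',a[:,:,::-1])
s=telemetry.state();print(s['position'],s['eef_rot'])
```

```text
rib top 79 ((546.62255859375, 217.8622283935547), (10.490473747253418, 48.801979064941406), 13.294968605041504) 0.14662017867197996
656 ((516.804443359375, -322.71356201171875), (89.66862487792969, 15.881537437438965), 73.19225311279297) 0.16798537335038038
635 ((527.7138671875, -327.1944274902344), (60.056884765625, 86.16842651367188), 71.63276672363281) 0.1054065246736865
[0.53850459 0.14929233 0.26274041] [-1.94250838 -2.46720981 -0.00365438]
```

View pics/hung.png

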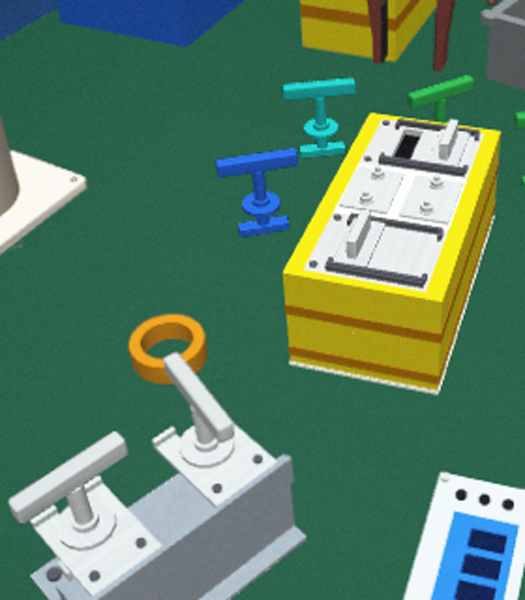

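The key hangs upright in the free fork: handle top at 0.168 m, centre within 2 mm. The slot is open with the cover rib at about (449,140), so I'll go to the rib and grip it.

Emit:
{"method": "apply_moves", "body": {"motion": [{"xyz":[3,25,0],"yaw":0,"jaw":50},{"xyz":[3,28,0],"yaw":0,"jaw":50},{"xyz":[2,15,0],"yaw":0,"jaw":50},{"xyz":[0,2,-20],"yaw":0,"jaw":50},{"xyz":[0,0,-30],"yaw":0,"jaw":50},{"xyz":[0,0,-20],"yaw":0,"jaw":50},{"xyz":[0,0,-15],"yaw":0,"jaw":50},{"xyz":[0,0,0],"yaw":0,"jaw":50},{"xyz":[0,0,0],"yaw":0,"jaw":50}]}}

```text
time_s: 14.5
position: [0.5468, 0.2128, 0.1782]
eef_rot: [1.952, 2.461, 0.0]
ft_force: [0.6, 0.4, 0.4]
gripper_width: 0.498
```

Emit:
{"method": "apply_moves", "body": {"motion": [{"xyz":[-1,6,-15],"yaw":0,"jaw":50},{"xyz":[0,0,-15],"yaw":0,"jaw":50},{"xyz":[0,0,-11],"yaw":0,"jaw":50},{"xyz":[0,0,-5],"yaw":0,"jaw":50},{"xyz":[0,0,0],"yaw":0,"jaw":40},{"xyz":[0,0,0],"yaw":0,"jaw":25},{"xyz":[0,0,0],"yaw":0,"jaw":10},{"xyz":[0,0,0],"yaw":0,"jaw":5},{"xyz":[0,0,0],"yaw":0,"jaw":0},{"xyz":[0,0,0],"yaw":0,"jaw":0}], "force": 15}}

```text
time_s: 15.5
position: [0.5459, 0.219, 0.1324]
eef_rot: [1.951, 2.461, 0.001]
ft_force: [1.3, 0.4, 1.8]
gripper_width: 0.115
```

Emit:
{"method": "apply_moves", "body": {"motion": [{"xyz":[-4.9,-1.1,0],"yaw":0,"jaw":0},{"xyz":[-4.9,-1.2,0],"yaw":0,"jaw":0},{"xyz":[-4.9,-1.1,0],"yaw":0,"jaw":0},{"xyz":[-4.9,-1.2,0],"yaw":0,"jaw":0},{"xyz":[-4.9,-1.1,0],"yaw":0,"jaw":0},{"xyz":[-4.9,-1.2,0],"yaw":0,"jaw":0},{"xyz":[-4.9,-1.1,0],"yaw":0,"jaw":0},{"xyz":[-4.9,-1.2,0],"yaw":0,"jaw":0},{"xyz":[0,0,0],"yaw":0,"jaw":0}]}}

```text
time_s: 16.4
position: [0.5055, 0.2095, 0.1323]
eef_rot: [-1.952, -2.462, 0.001]
ft_force: [-0.3, -2.1, 7.5]
gripper_width: 0.116
```

Emit:
{"method": "apply_moves", "body": {"motion": [{"xyz":[-2,-0.5,0],"yaw":0,"jaw":0},{"xyz":[-2,-0.5,0],"yaw":0,"jaw":0},{"xyz":[0,0,0],"yaw":0,"jaw":0}]}}

```text
time_s: 16.7
position: [0.5021, 0.2087, 0.1324]
eef_rot: [1.952, 2.462, 0.001]
ft_force: [1.4, -0.9, 6.8]
gripper_width: 0.111
```

Emit:
{"method": "apply_moves", "body": {"motion": [{"xyz":[-1,-0.2,0],"yaw":0,"jaw":0},{"xyz":[-1,-0.2,0],"yaw":0,"jaw":0},{"xyz":[-1,-0.2,0],"yaw":0,"jaw":0},{"xyz":[0,0,0],"yaw":0,"jaw":0}]}}

```text
time_s: 17.1
position: [0.5014, 0.2085, 0.1324]
eef_rot: [1.95, 2.459, 0.006]
ft_force: [9.9, -0.2, 0.3]
gripper_width: 0.113
```

Emit:
{"method": "apply_moves", "body": {"motion": [{"xyz":[-1,-0.2,0],"yaw":0,"jaw":0},{"xyz":[-0.5,-0.1,0],"yaw":0,"jaw":0},{"xyz":[0,0,0],"yaw":0,"jaw":0}]}}

```text
time_s: 17.4
position: [0.5013, 0.2086, 0.1324]
eef_rot: [1.949, 2.458, 0.01]
ft_force: [13.7, 1.3, -5.0]
gripper_width: 0.114
```

Emit:
{"method": "apply_moves", "body": {"motion": [{"xyz":[1,0.2,0],"yaw":0,"jaw":15},{"xyz":[0,0,0],"yaw":0,"jaw":25},{"xyz":[0,0,0],"yaw":0,"jaw":40},{"xyz":[1.5,0.3,0],"yaw":0,"jaw":45},{"xyz":[0,0,0],"yaw":0,"jaw":45},{"xyz":[0,0,15],"yaw":0,"jaw":45},{"xyz":[0,0,30],"yaw":0,"jaw":45},{"xyz":[0,0,40],"yaw":0,"jaw":45},{"xyz":[0,-20,30],"yaw":0,"jaw":45},{"xyz":[-20,-40,0],"yaw":0,"jaw":45},{"xyz":[-20,-40,0],"yaw":0,"jaw":45},{"xyz":[-20,-40,0],"yaw":0,"jaw":45}]}}

```text
time_s: 18.6
position: [0.4392, 0.0673, 0.247]
eef_rot: [1.951, 2.463, 0.0]
ft_force: [0.6, -0.7, 0.2]
gripper_width: 0.449
```

Emit:
{"method": "apply_moves", "body": {"motion": [{"xyz":[-10,-40,0],"yaw":0,"jaw":45},{"xyz":[0,-40,0],"yaw":0,"jaw":45},{"xyz":[0,-20,0],"yaw":0,"jaw":45},{"xyz":[0,0,0],"yaw":0,"jaw":45},{"xyz":[0,0,0],"yaw":0,"jaw":45}]}}

```text
time_s: 19.1
position: [0.4301, -0.0316, 0.2468]
eef_rot: [-1.953, -2.46, -0.0]
ft_force: [0.2, -0.9, 0.3]
gripper_width: 0.452
```

Run:
```python
from h import *
pc=np.array([.5385,.1274]);a=np.deg2rad(13.3);R=np.array([[np.cos(a),-np.sin(a)],[np.sin(a),np.cos(a)]])
for n in('scene','top'):
    d=grab(n); P=cloud(d); z=P[...,2]; hsv=cv2.cvtColor(d['color'],cv2.COLOR_RGB2HSV)
    q=(P[...,:2]-pc)@R*1000
    for s in(1,-1):
        t=(abs(q[...,0])<70)&(q[...,1]*s>50)&(q[...,1]*s<135)&(z>.143)&(z<.15)&(hsv[...,1]<50); print(n,s,t.sum(),np.percentile(q[t],[2,50,98],axis=0).round(1).tolist())
    t=(np.hypot(P[...,0]-.5188,P[...,1]+.323)<.055)&(z>.164)&(z<.172)&(hsv[...,1]<50); print(' hung',t.sum(),cv2.minAreaRect((P[t][:,:2]*1000).astype(np.float32)),np.median(z[t]))
    t=(np.hypot(P[...,0]-.549,P[...,1]+.218)<.055)&(z>.155)&(z<.18)&(hsv[...,1]<50); print(' other',t.sum(),cv2.minAreaRect((P[t][:,:2]*1000).astype(np.float32)))
    if n=='scene': b=cv2.resize(d['color'][100:420,130:410],(525,600),interpolation=cv2.INTER_CUBIC); cv2.imwrite('pics/end.png',b[:,:,::-1])
print(telemetry.state()['position'])
```

```text
scene 1 79 [[-22.1, 63.9], [-16.4, 87.5], [-12.2, 112.9]]
scene -1 115 [[-22.2, -114.8], [-16.9, -92.7], [-12.5, -66.9]]
 hung 654 ((517.1360473632812, -322.91015625), (89.63822937011719, 16.35748863220215), 73.6988525390625) 0.16794884822592593
 other 593 ((548.8944702148438, -218.02423095703125), (14.849987030029297, 91.74276733398438), 65.60033416748047)
top 1 100 [[-23.0, 66.8], [-17.6, 89.8], [-12.1, 113.4]]
top -1 104 [[-23.3, -114.4], [-18.6, -91.2], [-13.7, -66.8]]
 hung 254 ((516.3014526367188, -322.3487854003906), (89.16220092773438, 14.618949890136719), 75.79930877685547) 0.16775273998378737
 other 332 ((548.8206787109375, -217.84719848632812), (14.746976852416992, 91.3832015991211), 64.8014907836914)
[ 0.43025778 -0.03089393  0.24682179]
```

View pics/end.png

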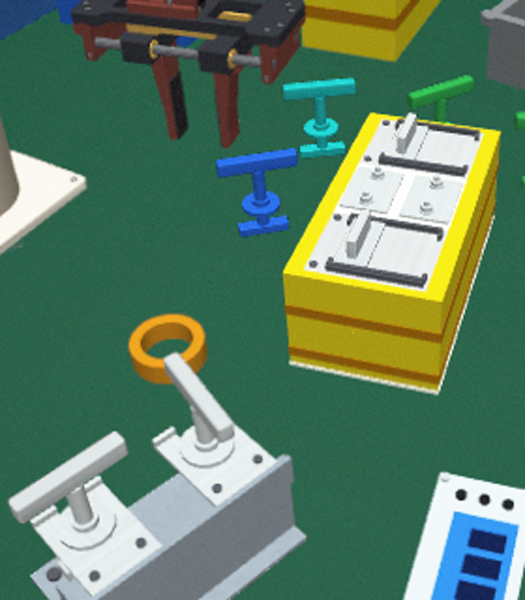

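The lift-slot rib (406,135) now sits at the same pack x as the closed one. The key hangs in the free fork, everything else is unmoved, and the gripper is clear.

```bash
python3 -c "
from bench import order
print(order.close_job())"
```

```text
the job is handed in; nothing more can be done
None
```

The job is done and handed in at about 19 s of the 64 s allowed. I turned the key about 105° until its head lined up with the slot and drew it out. The wrist force showed only its weight, about 5 N. It now hangs by its collar in the free fork, and I slid the cover home until it stopped.

**Last checks**
- **Key:** it hangs upright, handle top at 0.168 m as expected. Its centre is within about 3 mm of the fork seat, and it did not move after release.
- **Cover:** it stopped moving with the push at about 14 N. Its rib lines up with the closed cover's rib to 0.5 mm in one view and 1.0 mm in the other. That gap fits a small error in my measured pack angle, so I did not push it again.
- **Other items:** the other key measured unmoved to within 1 mm. The other cover's rib is where it was. The tape roll, tester and look-alikes look unmoved in the last picture, but I did not measure them again. The key was carried more than 40 mm above the terminals.

One move call was refused early on because a row lacked its jaw value; nothing moved. Apart from the small cover difference between the views, no check disagreed.

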